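# Unload a marked nameplate onto the reading stand

## Task

A thin marked nameplate lies flat between the two guide rails of the perforated marking pallet, where fingers cannot get hold of it. Keeping it flat, slide it along the rails towards the robot until its near end sticks out well past the pallet's front edge, then pinch it by that overhanging end, lift it clear and lower it, without dropping it, onto the small reading stand so that it lies flat, centred over the round window and lengthwise front to back on the stand. Let go, and leave the aluminium puck, the mouse and the steel tumbler where they are.

Things in the scene. Friction and masses are not known exactly. Their poses are not given: they have to be found in the camera images.
- pallet_edge (a point): On the upper front (robot-side) edge of the fixed marking pallet, midway between its two rails: perforated aluminium top 240 (x) x 260 (y) mm, 90 mm above the table, on a plinth. x points inwards (away from the robot), y along the edge, z up. Rails 66 mm apart inside, 8 wide, 7 high, from 10 mm to 215 mm in; a bar as high across the rear. Pallet and stand may swap sides.
- plate_center (a point): Centre (half-way up) of the loose nameplate: a smooth steel sheet 150 (x) x 60 (y) x 2.5 mm, 110 to 230 g, flat on the pallet between the rails, a square code in its middle. x along its length, away from the robot; z up. It slides easily: press with closed fingertips (5 to 30 N) and drag. Its centre of mass is its centre: it tips off if over 70 mm overhangs.
- plate_end (a point): Middle of the nameplate's near (robot-side) short end, half-way up: 75 mm from plate_center along the plate's -x. Axes as plate_center. Once it overhangs, its 60 mm width can be taken between the fingers from above, a finger at each long side, in front of the pallet.
- stand_top (a point): Centre of the round glass window (30 mm across) in the flat top of the fixed reading stand: a grey block 70 (x) x 90 (y) mm, top 80 mm above the table, on a foot 110 x 130 x 8 mm. x points front to back (away from the robot), z up. Laid along x and centred, the nameplate overhangs the stand's front and rear by 40 mm.
- puck: Loose aluminium cylinder 40 mm across, 35 mm high, standing on the pallet at one side of the rails; origin at the centre of its underside. To be left alone.
- mouse: Loose black computer mouse about 105 x 58 x 33 mm on the table; origin at the centre of its underside. To be left alone.
- tumbler: Loose steel tumbler 72 mm across at the rim, 100 mm high, standing on the table; origin at the centre of its underside. To be left alone.
Not all that is in view belongs to the job. There is more than one size of the part that bears plate_center; the job needs the largest.

How it is judged:
By the outcome, as a careful person would: the job done as asked, in the order asked, and still so for the second after the job is handed in, with the robot touching nothing.
It also fails if it takes over 48 s, if anything falls off the work surface, if the arm or the gripper's body presses on something with over 40 N, if the wrist force passes 120 N, or if a joint passes its speed limit or range.

## Robot

A 6-joint arm with a two-finger parallel gripper is mounted at the origin on the work surface. World frame = base frame: x ahead of the robot, y to its left, z up, the work surface at z = 0. Lengths are in m, angles in degrees, forces in N, time in s.
With the tool pointing down it reaches from about 0.4 to 0.825 m from the base axis. Payload 7 kg.
Tool frame: the origin (TCP) lies midway between the tips of the shut fingers; the grasp point (between the pads) lies 19 mm behind it (r.grip_point_offset is the z of the grasp point in the tool frame, in m); z points along the fingers, y is the line along which they close (so a half turn about z gives the same grasp; the last joint's range is limited). The gripper opens to 88 mm and grips with 3 to 60 N. Pads are 19 mm wide; open, the fingers measure 130 mm over their backs; the gripper's body (78 mm by 193 mm) begins 47 mm behind the grasp point.
Start: joints at [80.22, 20.546, 0.682, 0, -70.136, -16.507], TCP at [0.299, 0.605, 0.227] pointing down, gripper open.
Joint ranges: [-176.03, 176.03], [-82.01, 121.73], [-58.28, 71.71], [-173.87, 95.51], [-174.79, -0.11], [-173.66, 173.66]. Speed limits (degrees/s): [136.94, 136.94, 172.46, 180, 180, 180].

## Interface

Orientations are given as [roll, pitch, yaw] about the fixed x, y, z axes, in that order (R = Rz(yaw) Ry(pitch) Rx(roll)).
In Python, from plant import r, viewer, recognise, outline_of, pinpoint gives the robot as it stands.
- The arm moves only by the tool move_arm, never from a script. Its argument "targets" is a list of rows, each a list of 2 entries, a list of its own where there are three numbers: the shift along the tool's x, y, z in cm, then the turn, a rotation vector about the tool's x, y, z in rad. A call has 1 to 5 rows; each row is the pose to reach, as a shift and turn from the pose commanded when the call began, along the tool's axes at that moment; what a row does not reach only later rows make up. A row lasts 1/8 s, in which the tool goes at most 62.5 mm and 10.7 degrees, less where a joint would pass 70% of its speed; a pose out of reach is approached as far as the arm can. A call with a gripper value outside its range is refused whole. "jaw" is the finger opening in cm, from 0 to 8.76, set as the call begins (left out, the last holds). The fingers move at their own pace and stop on an object; "squeeze" is the grip in N (left out, the last holds). Time passes only in rows, so rows that repeat a pose let the fingers close. It gives the time, the measured TCP pose, the force, the opening and the grip force at its end, in the units of the state.
- r.get_state(): the state, without advancing time (a new reading comes with each control period).
- viewer.capture(name): name is "scene" or "top"; returns a dict with "image" (400x640x3 uint8, blue, green, red), "intrinsics" (3x3 intrinsics, pixels), "D" ([k1, k2, p1, p2, k3] as OpenCV has them; the pictures are not rectified), "camera_from_world" (4x4, takes a point from world to camera coordinates). Camera axes: x right, y up, looking along -z (the intrinsics and any distortion apply to the point x, -y, -z); pixel columns grow to the right and rows downward; lengths in m; the calibration is good to about 2 mm. A picture is of the moment at which its call begins. There is no depth.
- r.close_job(): hands the job in; it is judged then, once.
Trained networks look in the newest picture that a camera, given by its name, has taken for a name from the list of things; names that differ only in an ending like _2 or _b are one class to them, and where a whole thing is asked for, a point or a joint stands for the part that bears it (a point fixed in the world has none). Each returns a list of dicts, best first, with "score" (0 to 1); they miss things now and then, are a little off and sometimes report something else, mostly with a low value. They report only what shows in the picture. A call takes as long as a camera call. They do not tell look-alikes from the thing itself.
- recognise(label, camera): "box" ([left, top, right, bottom] in pixels, round what is visible of it).
- outline_of(label, camera): "mask" (400x640 bool, what is visible of it) and "box" ([left, top, right, bottom] in pixels, round what is visible of it).
- pinpoint(label, camera): "location" ([row, column] in pixels: a listed point, or the origin of a listed thing).
The state is a dict: "time_s": time; "joints": joint angles; "qd": joint speeds; "joint_torque": joint torques, N m; "tcp_pos": TCP position; "eef_rot": TCP orientation; "contact_force": force on the tool from outside, world axes, zero at the start; "moment": the same for the moment, N m; "gripper_width": finger opening in m; "gripper_force": force on a finger pad.
Only numpy, scipy, OpenCV 4.12 (cv2) and the standard library are available. Lean on these libraries where they do the work, as an engineer would, in place of code of your own. Each camera call takes 0.05 s, during which the arm holds its last target. There are 200 camera calls.

## Working session

There is one attempt and no reset: what is moved stays moved. The work goes in short steps, Python scripts to look and compute and a tool call to move; the robot and the scene stay as the last step left them, time stands still between calls to the robot, and variables do not carry over. Pictures are saved under pics/ and viewed, at most 10 in all, crops included, and the job is handed in when it is done.

Besides the shell and the picture viewer there is one more tool, called as a command line: name --argument value ..., lists and objects as JSON in quotes. move_arm: Moves the arm, as the interface text tells. Its arguments: {"type":"object","properties":{"targets":{"type":"array","items":{"type":"array"}},"jaw":{"type":"number"},"squeeze":{"type":"number"}},"required":["targets"]}

```bash
mkdir -p pics
cat > h.py <<'E'
import numpy as np, cv2
from scipy.spatial.transform import Rotation as R
from plant import r, viewer, recognise, outline_of, pinpoint
def ray(c,row,col):
    p=cv2.undistortPoints(np.array([[[col,row]]],float),np.array(c["intrinsics"]),np.array(c["D"],float))[0,0]
    T=np.array(c["camera_from_world"]); Rm=T[:3,:3]
    d=Rm.T@np.array([p[0],-p[1],-1]); o=-Rm.T@T[:3,3]; return o,d
def onz(c,row,col,z):
    o,d=ray(c,row,col); return o+d*(z-o[2])/d[2]
def proj(c,P):
    T=np.array(c["camera_from_world"]); q=(T[:3,:3]@np.atleast_2d(P).T).T+T[:3,3]
    q=q*[1,-1,-1]
    return cv2.projectPoints(q,np.zeros(3),np.zeros(3),np.array(c["intrinsics"]),np.array(c["D"],float))[0][:,0]
Z=dict(pallet_edge=.09,plate_center=.09125,plate_end=.09125,stand_top=.08,puck=.09,mouse=0,tumbler=0)
def st():
    s=r.get_state(); print({k:np.round(s[k],4).tolist() for k in("time_s","tcp_pos","eef_rot","contact_force","gripper_width","gripper_force","joints")})
E
python3 - <<'E'
from h import *
st()
for n in("scene","top"):
    c=viewer.capture(n); cv2.imwrite(f"pics/{n}0.png",c["image"])
    print(n,onz(c,200,320,0.08))
    for k in Z:
        for d in pinpoint(k,n)[:3]:
            print(n,k,round(d["score"],2),np.round(d["location"]),np.round(onz(c,*d["location"],Z[k]),4))
E
```

```text
{'time_s': 0.0, 'tcp_pos': [0.2988, 0.6047, 0.2256], 'eef_rot': [179.9031, -0.0086, -26.297], 'contact_force': [0.1228, 0.4161, 0.3269], 'gripper_width': 0.0874, 'gripper_force': 0.0, 'joints': [80.2183, 20.5918, 0.6335, -0.0206, -70.137, -16.5083]}
scene [ 0.54031555 -0.02720696  0.08      ]
scene pallet_edge 0.94 [237. 249.] [ 0.5196 -0.2447  0.09  ]
scene pallet_edge 0.44 [237. 335.] [ 0.6635 -0.1072  0.09  ]
scene plate_center 0.93 [361. 215.] [ 0.7191 -0.49    0.0912]
scene plate_center 0.86 [252. 283.] [ 0.6137 -0.2236  0.0912]
scene plate_center 0.8 [209. 240.] [ 0.4308 -0.2003  0.0912]
scene plate_end 0.95 [386. 211.] [ 0.7522 -0.5234  0.0912]
scene plate_end 0.73 [239. 257.] [ 0.539  -0.2377  0.0912]
scene plate_end 0.68 [203. 255.] [ 0.4404 -0.16    0.0912]
scene stand_top 0.82 [176. 402.] [0.6298 0.203  0.08  ]
scene puck 0.71 [238. 338.] [ 0.6708 -0.1031  0.09  ]
scene mouse 0.85 [132. 360.] [0.3319 0.3874 0.    ]
scene tumbler 0.71 [253. 164.] [ 0.3406 -0.3779  0.    ]
top [ 0.50815905 -0.02096038  0.08      ]
top pallet_edge 0.63 [196. 400.] [ 0.5152 -0.2464  0.09  ]
top plate_center 0.97 [148. 468.] [ 0.6514 -0.4407  0.0913]
top plate_center 0.85 [256. 362.] [ 0.3483 -0.1361  0.0913]
top plate_center 0.65 [164. 389.] [ 0.6067 -0.2175  0.0913]
top plate_end 0.87 [132. 476.] [ 0.6954 -0.4671  0.0913]
top plate_end 0.79 [249. 348.] [ 0.3698 -0.0971  0.0913]
top plate_end 0.6 [186. 396.] [ 0.5429 -0.2362  0.0913]
top stand_top 0.61 [162. 245.] [0.6216 0.1922 0.08  ]
top puck 0.52 [145. 343.] [ 0.6651 -0.0881  0.09  ]
top mouse 0.81 [264. 183.] [0.3333 0.3862 0.    ]
top mouse 0.25 [165. 389.] [ 0.6235 -0.2297  0.    ]
top tumbler 0.7 [255. 442.] [ 0.3512 -0.3766  0.    ]
top tumbler 0.45 [196. 401.] [ 0.5264 -0.2629  0.    ]
```

View pics/scene0.png

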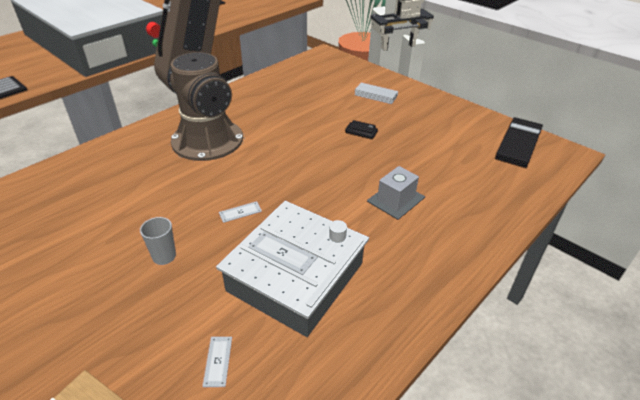

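View pics/top0.png

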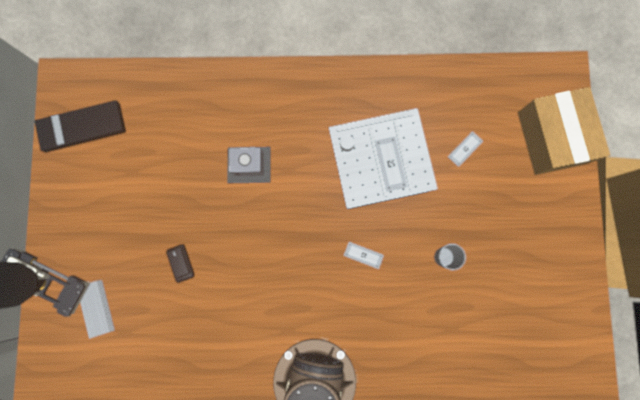

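The scene view shows the pallet's plate at about (283,252), with the puck at (338,232), the stand at (400,185) and two smaller loose plates as decoys. In the top view the pallet is turned by about 12° and the plate is at (390,163), nearer the near end of the rails. I'll measure yaw and position more closely.

Run:
```python
from h import *
st()
near=dict(plate_center=(.61,-.22),stand_top=(.625,.198))
for n in("scene","top"):
    c=viewer.capture(n)
    for k in near:
        for d in outline_of(k,n)[:5]:
            ys,xs=np.nonzero(d["mask"])
            p=onz(c,ys.mean(),xs.mean(),Z[k])
            if np.hypot(*(p[:2]-near[k]))>.06: continue
            cn,_=cv2.findContours(d["mask"].astype(np.uint8),0,cv2.CHAIN_APPROX_NONE)
            q=max(cn,key=len)[:,0]
            w=np.array([onz(c,b,a,Z[k])[:2] for a,b in q],np.float32)*1000
            print(n,k,round(d["score"],2),np.round(p,4),cv2.minAreaRect(w))
    # pallet white region
    m=cv2.inRange(c["image"],(190,190,190),(255,255,255))
    m=cv2.morphologyEx(m,cv2.MORPH_CLOSE,np.ones((7,7)))
    _,lab,s,ce=cv2.connectedComponentsWithStats(m)
    u=proj(c,[.63,-.20,.09])[0].astype(int)
    l=lab[u[1],u[0]]; print("lab",l,s[l])
    q=max(cv2.findContours((lab==l).astype(np.uint8),0,cv2.CHAIN_APPROX_NONE)[0],key=len)[:,0]
    w=np.array([onz(c,b,a,.09)[:2] for a,b in q],np.float32)*1000
    rc=cv2.minAreaRect(w); print(rc,cv2.boxPoints(rc).round().tolist())
c=viewer.capture("top");u=proj(c,[.62,-.02,.09])[0]
a=cv2.resize(c["image"][100:220,320:450],None,fx=5,fy=5,interpolation=2)
cv2.imwrite("pics/topz.png",a)
```

```text
{'time_s': 0.8, 'tcp_pos': [0.2989, 0.6052, 0.2266], 'eef_rot': [-179.9978, 0.0009, -26.2861], 'contact_force': [0.2023, 1.1098, -0.0916], 'gripper_width': 0.0878, 'gripper_force': 0.0, 'joints': [80.2206, 20.5423, 0.6813, -0.0002, -70.1368, -16.5066]}
scene plate_center 0.92 [ 0.6128 -0.2244  0.0912] ((610.3652954101562, -223.54122924804688), (151.96389770507812, 62.2939338684082), 11.956902503967285)
lab 31 [ 217  201  151  115 9110]
((626.6607666015625, -195.74037170410156), (239.03282165527344, 272.6087646484375), 11.575803756713867) [[482.0, -86.0], [537.0, -353.0], [771.0, -305.0], [716.0, -38.0]]
top stand_top 0.72 [0.6116 0.1813 0.08  ] ((611.55029296875, 182.27877807617188), (123.78419494628906, 104.78520202636719), 89.367919921875)
lab 10 [ 329  109  108   99 7532]
((626.6436157226562, -198.1612548828125), (238.54933166503906, 258.43304443359375), 11.595715522766113) [[484.0, -96.0], [536.0, -349.0], [769.0, -301.0], [718.0, -48.0]]
```

View pics/topz.png

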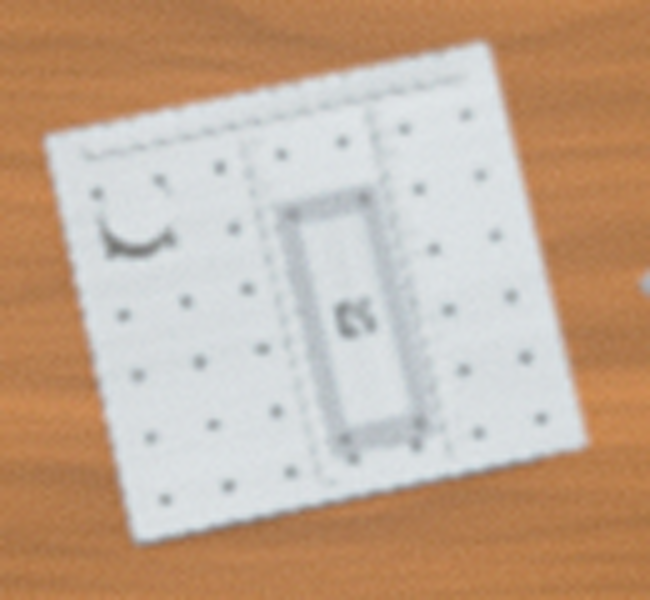

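The zoomed picture confirms the pallet is turned by about 11.6°. The plate is in the rails with its near end about 24 mm inside the front edge, and the puck is at the left rear. I'll go above it.

```bash
cat >> h.py <<'E'
def rel(pos,yaw,p0=None,rpy=None):
    s=r.get_state(); p0=np.array(s["tcp_pos"] if p0 is None else p0); R0=R.from_euler("xyz",s["eef_rot"] if rpy is None else rpy,degrees=True)
    Rt=R.from_euler("xyz",[180,0,yaw],degrees=True)
    return np.round(R0.inv().apply(np.array(pos)-p0)*100,2).tolist(),np.round((R0.inv()*Rt).as_rotvec(),3).tolist()
E
python3 -c "
from h import *
print(rel([.620,-.219,.15],11.6,[.299,.605,.227],[180,0,-26.29]))"
```

```text
([65.28, 59.66, 7.7], [0.0, 0.0, -0.661])
```

move_arm --targets '[[[5, 4.6, 0], [0, 0, -0.13]], [[10, 9.2, 0], [0, 0, -0.26]], [[14.5, 13.2, 0], [0, 0, -0.4]], [[19, 17.4, 0], [0, 0, -0.53]], [[23.5, 21.5, 0], [0, 0, -0.661]]]' --jaw 0

```text
time_s: 1.78
tcp_pos: [0.4127, 0.3121, 0.2269]
eef_rot: [-180.0, -0.0, 11.9]
contact_force: [0.8, 0.5, 0.5]
gripper_width: 0.0429
gripper_force: 0.0
```

```bash
python3 -c "
from h import *
st();print(rel([.620,-.219,.227],11.6))"
```

```text
{'time_s': 1.775, 'tcp_pos': [0.4127, 0.3121, 0.2269], 'eef_rot': [-179.9722, -0.0385, 11.8603], 'contact_force': [0.808, 0.5368, 0.4537], 'gripper_width': 0.0429, 'gripper_force': 0.0, 'joints': [58.8662, 5.5795, -18.9714, 0.0101, -65.4025, 42.9898]}
([9.38, 56.24, -0.03], [-0.0, -0.001, 0.005])
```

move_arm --targets '[[[0.95, 5.6, 0], [0, 0, 0]], [[1.9, 11.2, 0], [0, 0, 0]], [[2.8, 16.8, 0], [0, 0, 0]], [[3.75, 22.4, 0], [0, 0, 0]], [[4.7, 28, 0], [0, 0, 0]]]'

```text
time_s: 2.4
tcp_pos: [0.515, 0.0473, 0.227]
eef_rot: [-180.0, -0.1, 11.6]
contact_force: [0.5, 1.5, 0.8]
gripper_width: 0.0004
gripper_force: 0.0
```

move_arm --targets '[[[0.95, 5.6, 0], [0, 0, 0]], [[1.9, 11.2, 0], [0, 0, 0]], [[2.8, 16.8, 0], [0, 0, 0]], [[3.75, 22.4, 1.0], [0, 0, 0]], [[4.7, 27.8, 4], [0, 0, 0]]]'

```text
time_s: 3.02
tcp_pos: [0.6182, -0.216, 0.1881]
eef_rot: [179.9, -0.2, 11.6]
contact_force: [0.6, 0.7, 1.1]
gripper_width: 0.0002
gripper_force: 0.0
```

move_arm --targets '[[[0, 0, 4], [0, 0, 0]], [[0, 0, 5], [0, 0, 0]], [[0, 0, 5], [0, 0, 0]]]'

```text
time_s: 3.4
tcp_pos: [0.6164, -0.2135, 0.1368]
eef_rot: [180.0, 0.0, 11.6]
contact_force: [0.0, 0.1, 0.1]
gripper_width: 0.0003
gripper_force: 0.0
```

Run:
```python
from h import *
st();print(rel([.620,-.219,.0925],11.6))
c=viewer.capture("scene");cv2.imwrite("pics/s1.png",cv2.resize(c["image"][130:350,170:410],None,fx=2.5,fy=2.5,interpolation=2))
```

```text
{'time_s': 3.4, 'tcp_pos': [0.6164, -0.2135, 0.1368], 'eef_rot': [179.9887, 0.0374, 11.6313], 'contact_force': [0.0355, 0.136, 0.1038], 'gripper_width': 0.0003, 'gripper_force': 0.0, 'joints': [-1.9932, 22.2248, -9.0827, 0.0232, -58.7261, 103.6124]}
([0.24, 0.61, 4.43], [0.0, 0.001, 0.001])
```

View pics/s1.png

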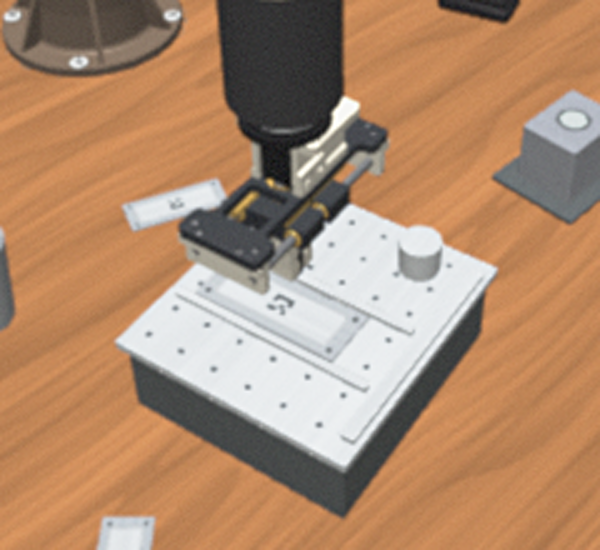

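The gripper is shut above the plate's code at crop (283,303), with the puck clear at (420,250). I'll press down gently.

move_arm --targets '[[[0.2, 0.6, 2], [0, 0, 0]], [[0.2, 0.6, 3.8], [0, 0, 0]], [[0.2, 0.6, 4.2], [0, 0, 0]], [[0.2, 0.6, 4.4], [0, 0, 0]], [[0.2, 0.6, 4.4], [0, 0, 0]]]'

```text
time_s: 4.08
tcp_pos: [0.6199, -0.2193, 0.093]
eef_rot: [180.0, -0.0, 11.6]
contact_force: [0.8, -0.2, -0.3]
gripper_width: 0.0002
gripper_force: 0.0
```

move_arm --targets '[[[0, 0, 0.1], [0, 0, 0]], [[0, 0, 0.1], [0, 0, 0]]]'

```text
time_s: 4.32
tcp_pos: [0.6201, -0.2194, 0.0929]
eef_rot: [180.0, -0.1, 11.6]
contact_force: [-1.0, 0.3, 6.4]
gripper_width: 0.0005
gripper_force: 3.0
```

move_arm --targets '[[[0, 0, 0.08], [0, 0, 0]], [[-0.5, 0, 0.08], [0, 0, 0]], [[-1, 0, 0.08], [0, 0, 0]], [[-1.6, 0, 0.08], [0, 0, 0]], [[-2.2, 0, 0.08], [0, 0, 0]]]'

```text
time_s: 4.95
tcp_pos: [0.6003, -0.224, 0.0928]
eef_rot: [179.9, -0.3, 11.6]
contact_force: [2.4, 1.1, 6.9]
gripper_width: 0.0001
gripper_force: 3.1
```

Run:
```python
from h import *
st()
for n in("scene","top"):
    c=viewer.capture(n)
    for k in("plate_center","plate_end"):
        for d in pinpoint(k,n)[:3]: print(n,k,round(d["score"],2),np.round(d["location"]),np.round(onz(c,*d["location"],Z[k]),4))
```

```text
{'time_s': 4.95, 'tcp_pos': [0.6003, -0.224, 0.0928], 'eef_rot': [179.876, -0.2868, 11.6356], 'contact_force': [2.398, 1.1233, 6.8707], 'gripper_width': 0.0001, 'gripper_force': 3.127, 'joints': [-3.0184, 23.4678, -13.6747, 0.0597, -52.5487, 104.6174]}
scene plate_center 0.96 [211. 239.] [ 0.434  -0.2054  0.0912]
scene plate_center 0.85 [249. 278.] [ 0.5973 -0.2261  0.0912]
scene plate_center 0.78 [361. 219.] [ 0.725  -0.4853  0.0912]
scene plate_end 0.76 [387. 210.] [ 0.7524 -0.5253  0.0912]
scene plate_end 0.68 [206. 260.] [ 0.4567 -0.1583  0.0912]
top plate_center 0.91 [170. 393.] [ 0.5901 -0.228   0.0913]
top plate_center 0.57 [258. 364.] [ 0.3447 -0.1396  0.0913]
top plate_center 0.57 [146. 465.] [ 0.6564 -0.4323  0.0913]
top plate_end 0.8 [138. 479.] [ 0.6802 -0.4731  0.0913]
top plate_end 0.76 [249. 350.] [ 0.3681 -0.1015  0.0913]
top plate_end 0.65 [196. 397.] [ 0.5151 -0.2373  0.0913]
```

move_arm --targets '[[[-0.6, 0, 0.04], [0, 0, 0]], [[-1.2, 0, 0.05], [0, 0, 0]], [[-1.8, 0, 0.05], [0, 0, 0]], [[-2.4, 0, 0.05], [0, 0, 0]], [[-3, 0, 0.05], [0, 0, 0]]]'

```text
time_s: 5.88
tcp_pos: [0.5716, -0.2302, 0.0928]
eef_rot: [179.8, -0.4, 11.7]
contact_force: [3.4, 0.1, 9.0]
gripper_width: 0.0007
gripper_force: 4.1
```

move_arm --targets '[[[-0.6, 0, 0], [0, 0, 0]], [[-1.2, 0, 0], [0, 0, 0]], [[-1.8, 0, 0], [0, 0, 0]], [[-2.1, 0, 0], [0, 0, 0]], [[-2.1, 0, 0], [0, 0, 0]]]'

```text
time_s: 6.5
tcp_pos: [0.5507, -0.2345, 0.0928]
eef_rot: [179.8, -0.3, 11.6]
contact_force: [1.0, -0.1, 10.1]
gripper_width: 0.0003
gripper_force: 4.8
```

```bash
cat > look.py <<'E'
from h import *
st()
for n in("scene","top"):
    c=viewer.capture(n)
    if n=="scene": cv2.imwrite("pics/s2.png",cv2.resize(c["image"][130:350,170:410],None,fx=2.5,fy=2.5,interpolation=2))
    for k in("plate_center","plate_end","pallet_edge"):
        for d in pinpoint(k,n)[:4]:
            p=onz(c,*d["location"],Z[k])
            if np.hypot(*(p[:2]-[.51,-.24]))<.1: print(n,k,round(d["score"],2),np.round(d["location"]),np.round(p,4))
    for d in outline_of("plate_center",n)[:4]:
        ys,xs=np.nonzero(d["mask"]); p=onz(c,ys.mean(),xs.mean(),.0912)
        if np.hypot(*(p[:2]-[.51,-.24]))>.1: continue
        q=max(cv2.findContours(d["mask"].astype(np.uint8),0,cv2.CHAIN_APPROX_NONE)[0],key=len)[:,0]
        w=np.array([onz(c,b,a,.0925)[:2] for a,b in q],np.float32)*1000
        print(n,"mask",round(d["score"],2),cv2.minAreaRect(w))
E
python3 look.py
```

```text
{'time_s': 6.5, 'tcp_pos': [0.5507, -0.2345, 0.0928], 'eef_rot': [179.8429, -0.3201, 11.6427], 'contact_force': [1.0041, -0.123, 10.0796], 'gripper_width': 0.0003, 'gripper_force': 4.7726, 'joints': [-4.3354, 19.9774, -19.3079, 0.0817, -50.3638, 105.9257]}
scene plate_center 0.75 [240. 259.] [ 0.5452 -0.2361  0.0912]
scene plate_center 0.64 [209. 240.] [ 0.4296 -0.1999  0.0912]
scene pallet_edge 0.85 [236. 248.] [ 0.5173 -0.246   0.09  ]
scene mask 0.82 ((573.9568481445312, -233.91969299316406), (86.0079574584961, 58.78229904174805), 11.94747257232666)
scene mask 0.58 ((427.1765441894531, -224.43035888671875), (54.42738723754883, 33.343685150146484), 67.23907470703125)
top plate_center 0.87 [187. 399.] [ 0.5408 -0.2437  0.0913]
top plate_end 0.92 [212. 400.] [ 0.4705 -0.2451  0.0913]
top pallet_edge 0.95 [197. 398.] [ 0.5141 -0.2386  0.09  ]
top mask 0.9 ((495.2813720703125, -245.7625274658203), (58.979671478271484, 63.18095016479492), 12.358171463012695)
```

View pics/s2.png

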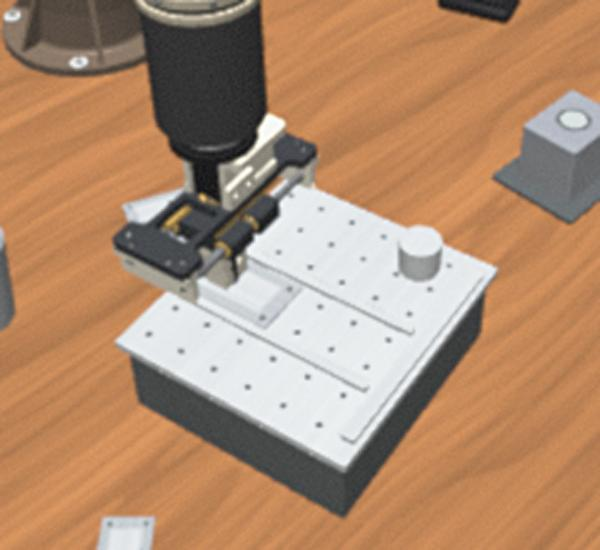

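The plate is following the fingers. Its rear edge is at crop (265,322) and the overhang is about 46 mm, so I'll slide it about 12 mm more and then lift off.

move_arm --targets '[[[-0.4, 0, 0], [0, 0, 0]], [[-0.8, 0, 0], [0, 0, 0]], [[-1.2, 0, 0], [0, 0, 0]], [[-1.2, 0, 0], [0, 0, 0]], [[-1.2, 0, -0.4], [0, 0, 0]]]'

```text
time_s: 7.62
tcp_pos: [0.5367, -0.2364, 0.095]
eef_rot: [180.0, -0.1, 11.6]
contact_force: [-0.4, 0.2, -0.5]
gripper_width: 0.0006
gripper_force: 0.0
```

move_arm --targets '[[[-1.5, 0, -5], [0, 0, 0]], [[-4, 0, -10], [0, 0, 0]], [[-9.5, 0, -10], [0, 0, 0]], [[-14, 0, -10], [0, 0, 0]], [[-14, 0, -10], [0, 0, 0]]]' --jaw 8.76

```text
time_s: 8.25
tcp_pos: [0.3963, -0.2646, 0.1948]
eef_rot: [-180.0, -0.0, 11.5]
contact_force: [1.7, 0.4, -0.9]
gripper_width: 0.0448
gripper_force: 0.0
```

```bash
python3 look.py
```

```text
{'time_s': 8.25, 'tcp_pos': [0.3963, -0.2646, 0.1948], 'eef_rot': [-179.9831, -0.0382, 11.4847], 'contact_force': [1.7168, 0.359, -0.8591], 'gripper_width': 0.0448, 'gripper_force': 0.0, 'joints': [-10.0226, 3.0215, -26.2433, -0.0341, -60.7058, 111.5239]}
scene plate_center 0.59 [211. 242.] [ 0.4388 -0.2007  0.0912]
scene plate_center 0.58 [238. 255.] [ 0.5321 -0.2382  0.0912]
scene plate_end 0.75 [205. 257.] [ 0.4513 -0.1615  0.0912]
scene plate_end 0.57 [224. 231.] [ 0.4589 -0.2497  0.0912]
scene pallet_edge 0.95 [238. 249.] [ 0.5225 -0.2459  0.09  ]
scene mask 0.83 ((438.8868103027344, -205.1348419189453), (99.12712097167969, 44.112457275390625), 67.5011978149414)
scene mask 0.59 ((530.3197021484375, -241.5545196533203), (154.64508056640625, 61.908302307128906), 11.946223258972168)
top plate_center 0.56 [192. 396.] [ 0.5267 -0.236   0.0913]
top pallet_edge 0.68 [197. 398.] [ 0.5138 -0.2394  0.09  ]
top mask 0.62 ((565.4869995117188, -230.94639587402344), (78.27256774902344, 61.53060531616211), 12.014812469482422)
```

View pics/s2.png

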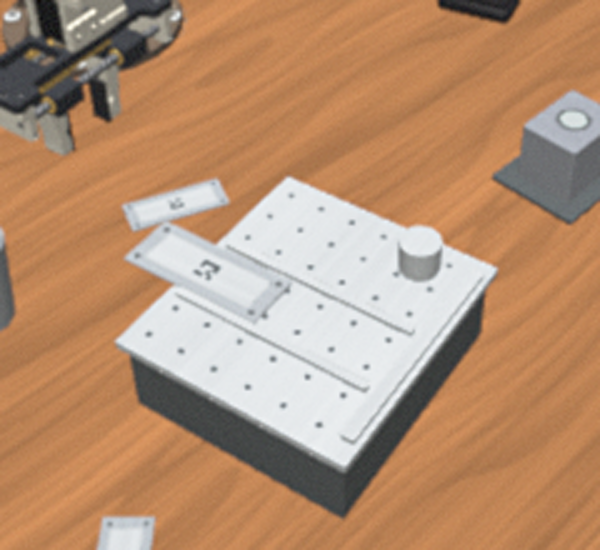

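The plate lies flat with its near end out over the front edge, from crop (130,257) to (165,230). Its centre is at about (0.530, −0.240). Next I'll work out the pinch and refine the stand position.

Run:
```python
from h import *
print("above",rel([.481,-.250,.145],11.6)); print("grasp",rel([.481,-.250,.072],11.6))
for n in("scene","top"):
    c=viewer.capture(n); 
    for d in pinpoint("stand_top",n)[:2]: print(n,round(d["score"],2),np.round(d["location"],1),onz(c,*d["location"],.08))
    u=proj(c,[.626,.198,.08])[0].astype(int); x0,y0=u-30
    im=c["image"][y0:y0+60,x0:x0+60]
    cv2.imwrite(f"pics/st_{n}.png",im); print(n,x0,y0)
a=[cv2.resize(cv2.imread(f"pics/st_{n}.png"),(400,400),interpolation=2) for n in("scene","top")]
cv2.imwrite("pics/st.png",np.hstack(a))
```

```text
above ([8.28, 0.23, 4.89], [-0.0, 0.001, 0.0])
grasp ([8.29, 0.24, 12.19], [-0.0, 0.001, 0.0])
scene 0.91 [178.4 400.2] [0.63417566 0.19010471 0.08      ]
scene 369 145
top 0.8 [164.2 244.2] [0.61376436 0.19493965 0.08      ]
top 213 130
```

View pics/st.png

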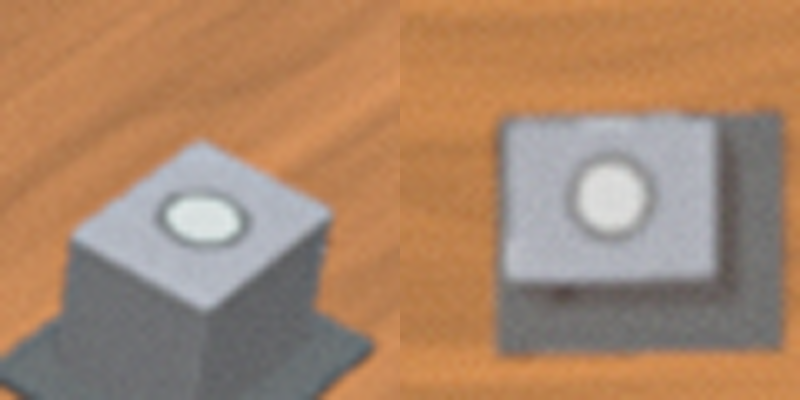

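The window is at crop (203,218) in the scene view and (610,198) in the top view. I'll turn these and the block's corners into world coordinates.

Run:
```python
from h import *
for n,o,off,pts in(("scene",(369,145),0,[(203,218),(200,138),(332,212),(206,310),(70,236)]),("top",(213,130),400,[(610,198),(503,117),(718,117),(717,278),(505,283)])):
    c=viewer.capture(n)
    P=np.array([onz(c,o[1]+(b+.5)/6.667-.5,o[0]+(a-off+.5)/6.667-.5,.08)[:2] for a,b in pts])
    print(n,P.round(4).tolist(),"mean",P[1:].mean(0).round(4),cv2.minAreaRect((P[1:]*1000).astype(np.float32)))
```

```text
scene [[0.6289, 0.1919], [0.5955, 0.2352], [0.6643, 0.2322], [0.6648, 0.1452], [0.5975, 0.1444]] mean [0.6305 0.1892] ((630.4302368164062, 190.17559814453125), (68.7435073852539, 90.80107879638672), 0.6769151091575623)
top [[0.6281, 0.1955], [0.6642, 0.242], [0.6632, 0.1493], [0.5927, 0.1492], [0.5915, 0.24]] mean [0.6279 0.1951] ((627.9176025390625, 195.60777282714844), (72.71330261230469, 92.66759490966797), 0.05363555997610092)
```

move_arm --targets '[[[4.5, 0.2, 2], [0, 0, 0]], [[8.3, 0.2, 4.9], [0, 0, 0]], [[8.3, 0.2, 4.9], [0, 0, 0]]]' --jaw 8.76

```text
time_s: 9.43
tcp_pos: [0.4815, -0.249, 0.1425]
eef_rot: [-179.9, 0.2, 11.6]
contact_force: [-1.2, 0.3, -0.1]
gripper_width: 0.0874
gripper_force: 0.0
```

Run:
```python
from h import *
st();print("grasp",rel([.481,-.250,.072],11.6))
```

```text
{'time_s': 9.425, 'tcp_pos': [0.4815, -0.249, 0.1425], 'eef_rot': [-179.9078, 0.2263, 11.6362], 'contact_force': [-1.1519, 0.3398, -0.0616], 'gripper_width': 0.0874, 'gripper_force': 0.0, 'joints': [-6.6402, 12.368, -22.6191, -0.0202, -55.2567, 108.2878]}
grasp ([-0.04, 0.1, 7.05], [-0.002, 0.004, 0.001])
```

move_arm --targets '[[[0, 0.1, 3], [0, 0, 0]], [[0, 0.1, 5.5], [0, 0, 0]], [[0, 0.1, 7], [0, 0, 0]], [[0, 0.1, 7], [0, 0, 0]]]'

```text
time_s: 9.93
tcp_pos: [0.4804, -0.2508, 0.0748]
eef_rot: [-180.0, 0.1, 11.6]
contact_force: [0.6, -0.4, 0.9]
gripper_width: 0.0875
gripper_force: 0.0
```

move_arm --targets '[[[0, 0, 0], [0, 0, 0]], [[0, 0, 0], [0, 0, 0]], [[0, 0, 0], [0, 0, 0]], [[0, 0, 0], [0, 0, 0]], [[0, 0, 0], [0, 0, 0]]]' --jaw 5.5 --squeeze 50

```text
time_s: 10.55
tcp_pos: [0.4813, -0.2508, 0.0755]
eef_rot: [180.0, -0.0, 11.6]
contact_force: [0.3, -0.3, 1.5]
gripper_width: 0.0578
gripper_force: 50.0
```

move_arm --targets '[[[0, 0, -0.3], [0, 0, 0]], [[0, 0, -0.8], [0, 0, 0]], [[0, 0, -1.6], [0, 0, 0]], [[0, 0, -2.8], [0, 0, 0]], [[0, 0, -4], [0, 0, 0]]]' --squeeze 60

```text
time_s: 11.18
tcp_pos: [0.4812, -0.2508, 0.1163]
eef_rot: [180.0, -0.0, 11.6]
contact_force: [-1.3, 0.1, -1.0]
gripper_width: 0.0575
gripper_force: 60.0
```

Run:
```python
from h import *
st()
for n in("scene","top"):
    c=viewer.capture(n)
    if n=="scene": cv2.imwrite("pics/s3.png",cv2.resize(c["image"][130:350,170:410],None,fx=2.5,fy=2.5,interpolation=2))
```

```text
{'time_s': 11.175, 'tcp_pos': [0.4812, -0.2508, 0.1163], 'eef_rot': [179.9882, -0.0215, 11.5871], 'contact_force': [-1.2812, 0.0696, -0.993], 'gripper_width': 0.0575, 'gripper_force': 59.9959, 'joints': [-6.827, 13.8928, -24.5807, 0.0056, -51.5023, 108.4107]}
```

View pics/s3.png

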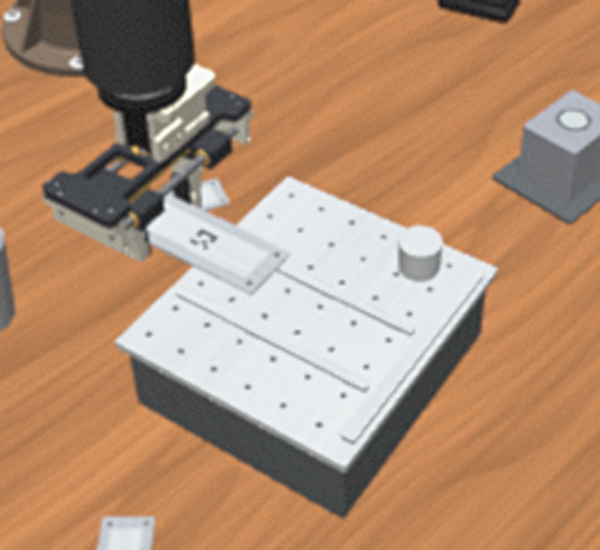

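The plate is held at its near end and is clear of the rails, about level. I'll carry it across.

move_arm --targets '[[[0, 0, -2], [0, 0, 0]], [[0.4, -1, -5], [0, 0, 0]], [[1.6, -3.6, -8], [0, 0, 0]], [[3.2, -7.2, -9], [0, 0, 0]], [[4.8, -10.8, -9], [0, 0, 0]]]'

```text
time_s: 11.9
tcp_pos: [0.507, -0.1343, 0.2065]
eef_rot: [180.0, -0.1, 11.6]
contact_force: [0.4, -0.0, -2.3]
gripper_width: 0.0575
gripper_force: 60.0
```

move_arm --targets '[[[1.6, -3.6, 0], [0, 0, 0]], [[3.2, -7.2, 0], [0, 0, 0.03]], [[4.8, -10.8, 0], [0, 0, 0.07]], [[6.4, -14.4, 0], [0, 0, 0.11]], [[8, -18, 0], [0, 0, 0.15]]]'

```text
time_s: 12.52
tcp_pos: [0.5485, 0.0584, 0.2052]
eef_rot: [-180.0, 0.0, 2.9]
contact_force: [0.6, -0.5, -0.8]
gripper_width: 0.0574
gripper_force: 60.0
```

Run:
```python
from h import *
st();print(rel([.5785,.1935,.14],0))
```

```text
{'time_s': 12.525, 'tcp_pos': [0.5485, 0.0584, 0.2052], 'eef_rot': [-179.9905, 0.0062, 2.9145], 'contact_force': [0.6092, -0.4967, -0.8137], 'gripper_width': 0.0574, 'gripper_force': 59.9943, 'joints': [26.4165, 9.865, -16.8246, -0.0125, -63.3123, 66.5036]}
([3.68, -13.34, 6.52], [-0.0, 0.0, 0.051])
```

move_arm --targets '[[[1, -3.6, 0], [0, 0, 0.025]], [[2, -7.2, 0.5], [0, 0, 0.05]], [[2.9, -10.4, 2], [0, 0, 0.05]], [[3.5, -12.6, 4], [0, 0, 0.05]], [[3.7, -13.3, 5.5], [0, 0, 0.05]]]'

```text
time_s: 13.15
tcp_pos: [0.5781, 0.1926, 0.1483]
eef_rot: [180.0, 0.1, 0.2]
contact_force: [-0.6, -0.2, -1.7]
gripper_width: 0.0573
gripper_force: 60.0
```

move_arm --targets '[[[0, 0, 1], [0, 0, 0]], [[0, 0, 1], [0, 0, 0]]]'

```text
time_s: 13.4
tcp_pos: [0.578, 0.1907, 0.1394]
eef_rot: [179.9, 0.1, 0.1]
contact_force: [0.6, -0.5, -1.9]
gripper_width: 0.0576
gripper_force: 60.0
```

```bash
cat > fit.py <<'E'
from h import *
from scipy.optimize import least_squares
st()
s=r.get_state(); t=np.array(s["tcp_pos"]); print("to",rel([.5785,.1935,.0655],0))
ob=[]
for n in("scene","top"):
    c=viewer.capture(n); cv2.imwrite(f"pics/f_{n}.png",c["image"])
    g=proj(c,[t[0]+.05,t[1],t[2]+.016])[0]
    for k in("plate_center","plate_end"):
      for d in pinpoint(k,n)[:4]:
        l=np.array(d["location"][::-1])
        if np.hypot(*(l-g))<40: print(n,k,round(d["score"],2),l.round(1),"pred",g.round(1), onz(c,l[1],l[0],t[2]+.016).round(4))
x0,y0=g.astype(int)-30
cs=viewer.capture("scene"); q=proj(cs,[t[0]+.05,t[1],t[2]+.016])[0].astype(int)
a=cv2.resize(cv2.imread("pics/f_scene.png")[q[1]-35:q[1]+25,q[0]-30:q[0]+30],(400,400),interpolation=2)
b=cv2.resize(cv2.imread("pics/f_top.png")[y0:y0+60,x0:x0+60],(400,400),interpolation=2)
print("orig",q-[30,35],(x0,y0)); cv2.imwrite("pics/f.png",np.hstack([a,b]))
E
python3 fit.py
```

```text
{'time_s': 13.4, 'tcp_pos': [0.578, 0.1907, 0.1394], 'eef_rot': [179.936, 0.0941, 0.083], 'contact_force': [0.5595, -0.5305, -1.8839], 'gripper_width': 0.0576, 'gripper_force': 59.9959, 'joints': [36.6241, 18.3626, -14.6172, -0.0055, -57.134, 53.4619]}
to ([0.06, -0.29, 7.39], [0.001, 0.002, 0.001])
scene plate_center 0.89 [402.3 157.2] pred [402.  154.8] [0.6351 0.1824 0.1554]
scene plate_end 0.73 [380.4 143.6] pred [402.  154.8] [0.5557 0.1918 0.1554]
top plate_center 0.63 [240.5 151.8] pred [241.  153.4] [0.6324 0.192  0.1554]
top plate_end 0.86 [240.  177.9] pred [241.  153.4] [0.5607 0.1925 0.1554]
top plate_end 0.28 [241.5 152.6] pred [241.  153.4] [0.6301 0.1893 0.1554]
orig [371 119] (np.int64(210), np.int64(123))
```

View pics/f.png

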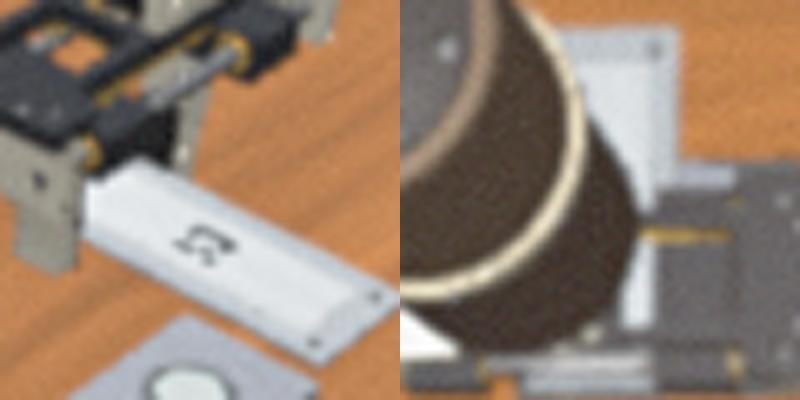

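The code sits within 1 px of the predicted position, so the plate is in the grip as assumed, with perhaps a few mm of droop. I'll lower it.

move_arm --targets '[[[0, -0.25, 2], [0, 0, 0]], [[0.05, -0.3, 4], [0, 0, 0]], [[0.05, -0.3, 5.5], [0, 0, 0]], [[0.05, -0.3, 6.2], [0, 0, 0]], [[0.05, -0.3, 6.5], [0, 0, 0]]]'

```text
time_s: 14.38
tcp_pos: [0.5792, 0.1948, 0.0752]
eef_rot: [180.0, -0.0, 0.1]
contact_force: [-0.2, -0.6, -1.7]
gripper_width: 0.0573
gripper_force: 60.0
```

move_arm --targets '[[[0, 0, 0.2], [0, 0, 0]], [[0, 0, 0.3], [0, 0, 0]], [[0, 0, 0.4], [0, 0, 0]], [[0, 0, 0.4], [0, 0, 0]]]'

```text
time_s: 14.88
tcp_pos: [0.5791, 0.1949, 0.0714]
eef_rot: [-180.0, -0.0, 0.1]
contact_force: [0.0, -0.0, -1.4]
gripper_width: 0.0575
gripper_force: 60.0
```

```bash
python3 fit.py
```

```text
{'time_s': 14.875, 'tcp_pos': [0.5791, 0.1949, 0.0714], 'eef_rot': [-179.9925, -0.0083, 0.1227], 'contact_force': [0.0081, -0.0215, -1.3893], 'gripper_width': 0.0575, 'gripper_force': 59.9959, 'joints': [36.8894, 22.566, -18.5591, -0.0014, -48.8638, 53.2342]}
to ([-0.06, 0.14, 0.59], [-0.0, -0.0, 0.002])
scene plate_center 0.81 [400.7 176. ] pred [400.1 174.7] [0.6338 0.1914 0.0874]
scene plate_end 0.57 [379.5 160.5] pred [400.1 174.7] [0.549  0.2069 0.0874]
top plate_center 0.64 [242.4 157. ] pred [243.8 158.4] [0.6332 0.199  0.0874]
top plate_end 0.86 [242.3 182.6] pred [243.8 158.4] [0.5593 0.1984 0.0874]
orig [370 139] (np.int64(213), np.int64(128))
```

move_arm --targets '[[[-0.2, 0.1, 0.2], [0, 0, 0]], [[-0.2, 0.1, 0.4], [0, 0, 0]], [[-0.2, 0.1, 0.5], [0, 0, 0]], [[-0.2, 0.1, 0.5], [0, 0, 0]]]'

```text
time_s: 15.72
tcp_pos: [0.5771, 0.1938, 0.0662]
eef_rot: [180.0, 0.0, 0.1]
contact_force: [-0.5, -0.0, -1.0]
gripper_width: 0.0574
gripper_force: 60.0
```

move_arm --targets '[[[0, 0, 0.1], [0, 0, 0]], [[0, 0, 0.1], [0, 0, 0]]]'

```text
time_s: 15.98
tcp_pos: [0.5772, 0.1939, 0.0657]
eef_rot: [-180.0, -0.0, 0.1]
contact_force: [-1.4, -0.3, 3.2]
gripper_width: 0.0576
gripper_force: 60.0
```

move_arm --targets '[[[0, 0, 0.1], [0, 0, 0]], [[0, 0, 0.1], [0, 0, 0]]]'

```text
time_s: 16.23
tcp_pos: [0.5773, 0.1939, 0.0651]
eef_rot: [-180.0, -0.0, 0.1]
contact_force: [-3.9, -1.7, 8.3]
gripper_width: 0.0574
gripper_force: 60.0
```

Contact is firm, so I'll let go.

move_arm --targets '[[[0, 0, 0], [0, 0, 0]], [[0, 0, 0], [0, 0, 0]], [[0, 0, 0], [0, 0, 0]], [[0, 0, 0], [0, 0, 0]], [[0, 0, 0], [0, 0, 0]]]' --jaw 8.6

```text
time_s: 16.85
tcp_pos: [0.5771, 0.1938, 0.0642]
eef_rot: [180.0, 0.0, 0.1]
contact_force: [0.0, 0.1, 0.0]
gripper_width: 0.0852
gripper_force: 0.0
```

move_arm --targets '[[[0, 0, -2], [0, 0, 0]], [[0, 0, -5], [0, 0, 0]], [[-3, 0, -10], [0, 0, 0]], [[-8, 0, -12], [0, 0, 0]], [[-14, 0, -12], [0, 0, 0]]]'

```text
time_s: 17.48
tcp_pos: [0.4371, 0.1942, 0.1859]
eef_rot: [-179.9, -0.2, 0.1]
contact_force: [-1.5, 1.8, 0.2]
gripper_width: 0.086
gripper_force: 0.0
```

Run:
```python
from h import *
st(); ims=[]
for n in("scene","top"):
    c=viewer.capture(n)
    for d in outline_of("plate_center",n):
        ys,xs=np.nonzero(d["mask"]); p=onz(c,ys.mean(),xs.mean(),.0825)
        if np.hypot(*(p[:2]-[.63,.195]))>.1: continue
        q=max(cv2.findContours(d["mask"].astype(np.uint8),0,cv2.CHAIN_APPROX_NONE)[0],key=len)[:,0]
        print(n,round(d["score"],2),p.round(4),cv2.minAreaRect(np.array([onz(c,b,a,.0825)[:2] for a,b in q],np.float32)*1000))
    x,y=proj(c,[.63,.195,.08])[0].astype(int)
    ims.append(cv2.resize(c["image"][y-30:y+30,x-30:x+30],(400,400),interpolation=2))
cv2.imwrite("pics/end.png",np.hstack(ims))
```

```text
{'time_s': 17.475, 'tcp_pos': [0.4371, 0.1942, 0.1859], 'eef_rot': [-179.8661, -0.1578, 0.0802], 'contact_force': [-1.4961, 1.788, 0.1679], 'gripper_width': 0.086, 'gripper_force': 0.0, 'joints': [47.622, 3.5525, -26.967, 0.0303, -59.2751, 42.443]}
scene 0.77 [0.631  0.1903 0.0825] ((628.1199951171875, 190.7451629638672), (149.04063415527344, 61.5826301574707), 1.5733141899108887)
top 0.74 [0.6231 0.1958 0.0825] ((623.4672241210938, 196.50970458984375), (151.5531463623047, 59.82991409301758), 0.4991893470287323)
```

View pics/end.png

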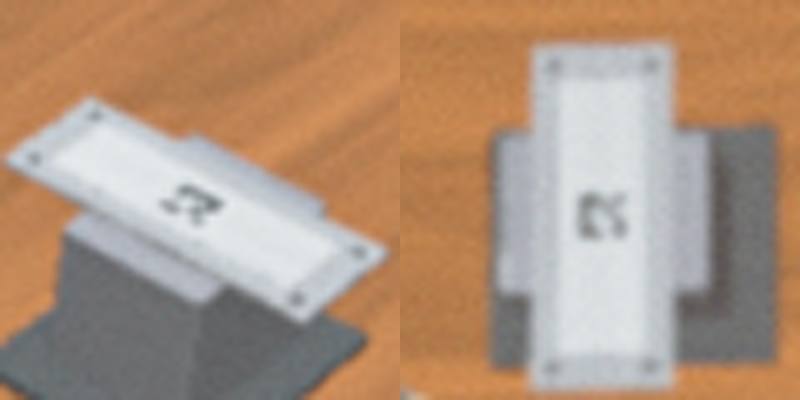

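The final picture shows the plate flat on the stand. In the top view its centre is at (603,215) against the stand's (604,212), which is within about 2 mm, and it is square to the stand. The gripper is clear.

```bash
python3 -c "
from h import *
print(r.close_job())"
```

```text
the job is handed in; nothing more can be done
None
```

The nameplate is lying flat on the reading stand, lengthwise front to back and within about 2 mm of the window's centre; the gripper has let go and is clear, nothing touched the puck, mouse or tumbler, and the job was handed in at about 17.5 s.

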